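# Unpin the objective case and take off its lid

### The arm

A 7-joint arm with a two-finger parallel gripper is mounted at the origin on a cart in front of the work surface, level with it; the furniture and walls round the work are solid. World frame = base frame: x ahead of the robot, y to its left, z up, the work surface at z = 0. Lengths are in mm, angles in rad, forces in N, time in s.
With the tool pointing down it reaches from about 400 to 850 mm from the base axis. Payload 10.4 kg.
Tool frame: the origin (TCP) lies on the centre line of the jaws, within the pads' length; the fingertips stand 11 mm ahead of it and the grasp point (between the pads) lies 8 mm behind it; z points along the fingers, y is the line along which they close (so a half turn about z gives the same grasp; the last joint's range is limited). The gripper opens to 87 mm and grips with 3 to 60 N. Pads are 19 mm wide; open, the fingers measure 117 mm over their backs; the gripper's body (75 mm by 190 mm) begins 51 mm behind the grasp point.
Start: joints at [-1.296, 0.332, -0.065, 1.46, 0.022, 1.35, -0.088], TCP at [183.373, 597.516, 233.576] pointing down, gripper open.
Joint ranges: [-2.6, 2.6], [-0.5, 2.12], [-1.47, 1.34], [0.16, 2.42], [-1.27, 4.41], [0.06, 2.06], [-2.6, 2.6]. Speed limits (rad/s): [2.22, 2.22, 2.79, 2.79, 3.14, 3.14, 3.14].

### API

Orientations are given as a rotation vector (axis times angle).
In Python, from cell import r, imaging gives the robot as it stands.
- The arm moves only by the tool play_rows, never from a script. Its argument "moves" is text: rows parted by semicolons, each of 5 numbers parted by spaces: the finger opening in mm, from 0 to 87, then the shift along the world's x, y, z in mm, then the turn about the world's z in rad. In form: hand dx dy dz spin; .... A call has 1 to 10 rows; each row shifts and turns the commanded pose from where the row before left it; what a row does not reach is not made up. A row lasts 1/12 s, in which the tool goes at most 41.7 mm and 7.16 degrees, less where a joint would pass 70% of its speed; a pose out of reach is approached as far as the arm can. A call with a gripper value outside its range is refused whole. The fingers move at their own pace and stop on an object; the grip force is fixed at half the most. Time passes only in rows, so rows that do not move let the fingers close. It gives the time, the measured TCP pose, the force, the opening and the grip force at its end, in the units of the state.
- r.sense(): the state, without advancing time (a new reading comes with each control period).
- imaging.grab_frame(name): name is "scene" or "side" or "wrist"; returns a dict with "color" (384x512x3 uint8, red, green, blue), "camera_matrix" (3x3 intrinsics, pixels), "R" (3x3) and "t" (3): a world point X has camera coordinates R X + t. Camera axes: x right, y down, z forward; pixel columns grow to the right and rows downward; lengths in mm; the calibration is good to about 2 mm. A picture is of the moment at which its call begins. There is no depth.
- r.hand_in(): hands the job in; it is judged then, once.
The state is a dict: "time_s": time; "joint_pos": joint angles; "qvel": joint speeds; "joint_torque": joint torques, N m; "tcp_pos": TCP position; "tcp_rot": TCP orientation; "force": force on the tool from outside, world axes, zero at the start; "torque": the same for the moment, N m; "grip_width": opening from 0.0 (shut) to 1.0 (fully open); "grip_force": force on a finger pad.
Only numpy, scipy, OpenCV 4.12 (cv2) and the standard library are available. Lean on these libraries where they do the work, as an engineer would, in place of code of your own. Each camera call takes 0.05 s, during which the arm holds its last target. There are 200 camera calls.

### The job

The blue lid of the grey objective case is held down by a red-gripped pin through the brass staple on its front. Pull the pin out and lay it lengthwise in the middle of the steel tray, then lift the lid off and set it down flat, right way up, on the middle of the red notebook. Do not drop either of them.

Things in the scene. Friction and masses are not known exactly. Their poses are not given: they have to be found in the camera images.
- pin: Steel pin, 130 mm long, 45 g. Origin mid-length on its axis; y runs along it to the tip (y=+65 mm), z up at the start. Shank 8 mm thick; red grip block 18 wide (x), 30 long (y), 24 tall (z), centred at y=-50 mm, beside the case. Lies level, axis 84 mm above the desk, loose (2-4 mm play) in the staple, which crosses it near y=+25 mm; comes out only to its own -y, after sliding 35 to 50 mm.
- lid: Blue lift-off lid, 114x134x5 mm, 0.14-0.28 kg. Origin mid-underside of its plate; x to the back of the case, z up. Black bar handle on top, 14 wide (x), 96 long (y), 14 tall, centre at z=+38 mm above the origin. A lip reaches 6 mm below the plate. A slotted brass hasp, 4 mm thick, reaches forward to x=-108 mm, round the staple and under the pin. Unpinned, it lifts straight up, clear after 30 mm.
- case: Open grey case, 110 (x) x 130 (y) mm, 76 mm high, fixed to the desk, with two objective cans in it; the lid lies on its rim with 2 mm play. Origin mid-underside, x to the back, axes parallel to the lid's. A brass staple (upright loop) stands in front at x=-83, y=-20 mm, its top 96 mm above the desk; the pin crosses it parallel to y.
- tray: Shallow open steel instrument tray, 121 (x) x 215 (y) mm outside, fixed; floor 2 mm thick, rim 15 mm high. Origin in the middle of its underside on the desk; its long side lies along its y.
- red_notebook: Closed red notebook, 210 (x) x 151 (y) x 12 mm, fixed, lying flat. Origin in the middle of its underside on the desk.
Mind the look-alikes: they are no part of the job. What is shaped like the pin but orange is not meant.

How it is judged (in metres and radians):
On the way, in this order (a step that is already met when the one before it is completed fails the run):
1. the pin is out of the staple while the lid is still on the case (distance of pin from where it was at the start of the episode above 0.06 m and distance of lid from where it was at the start of the episode below 0.015 m), for 0.1 s.
2. the pin lies in the tray, with the lid still on the case (x of pin in the frame of tray between -0.045 and 0.045 m and y of pin in the frame of tray between -0.045 and 0.045 m and height (world z) of pin below 0.025 m and distance of lid from where it was at the start of the episode below 0.015 m), for 0.1 s.
3. the lid has been lifted clear of the case (height (world z) of lid above 0.11 m), for 0.1 s.
At the end, for the whole second after the job is handed in: The lid lies flat (within 10 degrees) and right way up on the notebook, its middle within 40 mm of the notebook's middle; the pin lies in the tray, its middle within 45 mm of the tray's middle along each side and within about 28 degrees of the tray's long side; both are at rest (horizontal distance between lid and red_notebook below 0.04 m and height (world z) of lid below 0.03 m and angle between lid's own z axis and vertical below 0.17 rad and linear speed of each of lid, pin below 0.03 m/s and x of pin in the frame of tray between -0.045 and 0.045 m and y of pin in the frame of tray between -0.045 and 0.045 m and height (world z) of pin below 0.025 m and angle between the y axis of pin and the y axis of tray, either way round below 0.5 rad); the robot touches nothing.
It fails at once if the lid is dropped (falls free faster than 0.9 m/s, about 40 mm) (linear speed of lid above 0.9 m/s and contact force between the fingers and lid below 0.1 N).
It fails at once if the pin is dropped (falls free faster than 0.9 m/s, about 40 mm) (linear speed of pin above 0.9 m/s and contact force between the fingers and pin below 0.1 N).
It also fails if it takes over 61 s, if anything falls off the work surface, if the arm or the gripper's body presses on something with over 40 N, if the wrist force passes 120 N, or if a joint passes its speed limit or range.

## Working session

There is one attempt and no reset: what is moved stays moved. The work goes in short steps, Python scripts to look and compute and a tool call to move; the robot and the scene stay as the last step left them, time stands still between calls to the robot, and variables do not carry over. Pictures are saved under pics/ and viewed, at most 10 in all, crops included, and the job is handed in when it is done.

Besides the shell and the picture viewer there is one more tool, called after "Request:" as name(argument=value, ...) on one line, values as JSON. play_rows: Moves the arm, as the interface text tells. Its arguments: {"type":"object","properties":{"moves":{"type":"string"}},"required":["moves"]}

```bash
mkdir -p pics; ls; cat > h.py <<'E'
import numpy as np, cv2
from cell import r, imaging
def grab(n,f=None):
    d=imaging.grab_frame(n)
    if f: cv2.imwrite('pics/'+f,cv2.cvtColor(d['color'],cv2.COLOR_RGB2BGR))
    return d
def ray(d,uv,z):
    K,R,t=[np.array(d[k],float) for k in('camera_matrix','R','t')]
    c=-R.T@t; v=R.T@np.linalg.inv(K)@np.array([uv[0],uv[1],1.])
    return c+v*(z-c[2])/v[2]
def proj(d,X):
    K,R,t=[np.array(d[k],float) for k in('camera_matrix','R','t')]
    p=K@(R@np.array(X,float)+t.reshape(3)); return p[:2]/p[2]
E
python3 - <<'E'
from h import *
a=grab('scene','s.png');b=grab('side','d.png')
for d in(a,b): print((-np.array(d['R']).T@np.array(d['t'])).round())
i=np.hstack([cv2.imread('pics/s.png')]); 
print(r.sense())
E
```

```text
pics
[ -27. -678.  818.]
[ 542. -786.  592.]
{'time_s': 0.1, 'joint_pos': array([-1.29558521,  0.33281344, -0.06472155,  1.46078588,  0.02158102,
        1.34985743, -0.08850062]), 'qvel': array([ 0.0018784 , -0.0003986 ,  0.00077015, -0.0034671 ,  0.00015428,
        0.00119575, -0.0003035 ]), 'joint_torque': array([ 9.71927184e-04, -6.24538922e+01,  2.41429074e-02, -3.90720785e+01,
       -6.15864596e-02,  3.67324613e-02,  4.63307549e-05]), 'tcp_pos': array([183.28959027, 597.21832424, 232.86465677]), 'tcp_rot': array([-4.65999569e-01, -3.10668578e+00,  1.82209747e-03]), 'force': array([0.51267928, 0.3200338 , 0.04002365]), 'torque': array([ 0.01406786, -0.03575833, -0.00685246]), 'grip_force': 0.0, 'grip_width': 0.9986227995160603}
```

View pics/s.png

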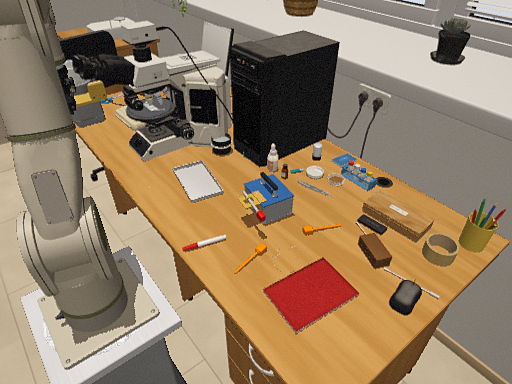

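View pics/d.png

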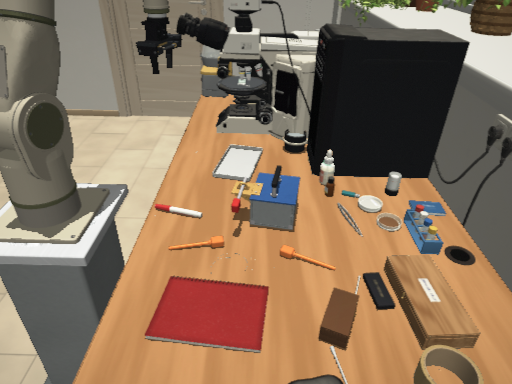

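The scene view shows the lid near (270,190), the red grip at (261,216), the tray at (197,180) and the notebook at (310,292). In the side view they are at (275,188), (236,205), (240,162) and (210,312). Next I measure them.

```bash
cat > m.py <<'E'
from h import *
a=grab('scene');b=grab('side')
def blob(m,near):
    n,l,s,c=cv2.connectedComponentsWithStats(m.astype(np.uint8))
    k=[i for i in range(1,n) if s[i,4]>25]
    i=min(k,key=lambda i:np.hypot(*(c[i]-near))); return (l==i),c[i],s[i,4]
def rect(d,m,z):
    c=max(cv2.findContours(m.astype(np.uint8),0,2)[0],key=cv2.contourArea)
    P=np.array([ray(d,p[0],z)[:2] for p in c],np.float32)
    return cv2.minAreaRect(P)
def tri(u,v):
    A=[]
    for d,p in((a,u),(b,v)):
        P=d['camera_matrix']@np.c_[d['R'],np.array(d['t']).reshape(3)]
        A.append(np.array(P))
    X=cv2.triangulatePoints(A[0],A[1],np.array(u,float),np.array(v,float)).ravel();return X[:3]/X[3]
out={}
for nm,d,pr,pt,pn,pl in(('scene',a,(261,216),(197,180),(310,292),(270,200)),('side',b,(236,205),(240,162),(210,312),(283,185))):
    h=cv2.cvtColor(d['color'],cv2.COLOR_RGB2HSV);H,S,V=cv2.split(h)
    red=((H<5)|(H>172))&(S>170)&(V>80)
    m,c,n=blob(red,pr);out[nm]=c;print(nm,'grip',c.round(1),n)
    m,c,n=blob(red,pn);print('note',rect(d,m,12),n)
    m,c,n=blob((S<45)&(V>120),pt);print('tray',rect(d,m,10),n)
    m,c,n=blob((H>100)&(H<125)&(S>110)&(V>90),pl);print('lid',c,n,rect(d,m,81))
    br=(H>18)&(H<30)&(S>100)&(V>130)
    m,c,n=blob(br,(pr[0]-5,pr[1]-15));print('brass',c,n,ray(d,c,80))
print(tri(out['scene'],out['side']))
for nm,d,x0,y0 in(('s',a,215,150),('d',b,215,140)):
    cv2.imwrite(f'pics/c{nm}.png',cv2.cvtColor(cv2.resize(d['color'][y0:y0+95,x0:x0+100],None,fx=4,fy=4,interpolation=2),cv2.COLOR_RGB2BGR))
cv2.imwrite('pics/c.png',np.hstack([cv2.imread('pics/cs.png'),cv2.imread('pics/cd.png')]))
E
python3 m.py
```

```text
scene grip [260.6 215.4] 71
note ((454.17626953125, -304.3547058105469), (144.7821502685547, 205.7429656982422), 83.93436431884766) 3595
tray ((477.25494384765625, 303.6573486328125), (226.79039001464844, 121.47667694091797), 78.85088348388672) 1070
lid [269.35966387 190.41848739] 595 ((585.265380859375, 31.315502166748047), (133.66578674316406, 111.0655517578125), 80.7337417602539)
brass [251.31730769 199.30769231] 208 [512.92542494  25.0357753   80.        ]
side grip [235.4 205.2] 94
note ((458.4031982421875, -305.7913818359375), (145.33200073242188, 207.64691162109375), 83.7502670288086) 6599
tray ((477.5969543457031, 302.88238525390625), (240.26693725585938, 121.35289001464844), 78.93009185791016) 1161
lid [277.6433121  189.44373673] 942 ((590.6256713867188, 29.62682342529297), (135.40036010742188, 112.68939208984375), 79.9331283569336)
brass [236.54716981 187.45283019] 53 [489.06947186  27.4567974   80.        ]
[490.85286569 -48.70889046  77.27045532]
```

View pics/c.png

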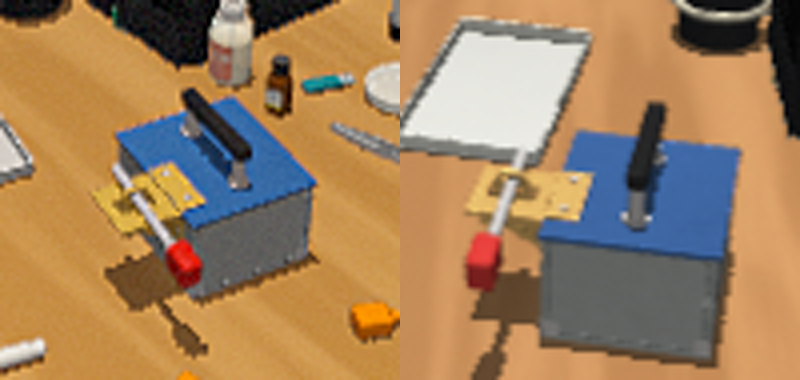

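The cropped view shows the pin running through the staple, with its red grip at the near-robot corner of the case. The grip triangulates to (491,-49,77), and the lid pose predicts (490,-49,84), so the two agree. The lid centre is about (588,30) with a yaw of -9.7°. I'll move above the grip.

Request:
play_rows(moves="60 15.4 -32.3 0 -0.0722;60 15.4 -32.3 0 -0.0722;60 15.4 -32.3 0 -0.0722;60 15.4 -32.3 0 -0.0722;60 15.4 -32.3 0 -0.0722;60 15.4 -32.3 0 -0.0722;60 15.4 -32.3 0 -0.0722;60 15.4 -32.3 0 -0.0722;60 15.4 -32.3 0 -0.0722;60 15.4 -32.3 0 -0.0722")

```text
time_s: 1.03
tcp_pos: [337.8, 272.8, 233.6]
tcp_rot: [-1.538, -2.739, -0.001]
force: [0.6, 0.3, 0.1]
grip_width: 0.689
grip_force: 0.0
```

Request:
play_rows(moves="60 15.4 -32.3 0 -0.0722;60 15.4 -32.3 0 -0.0722;60 15.4 -32.3 0 -0.0722;60 15.4 -32.3 -6 -0.0722;60 15.4 -32.3 -6 -0.0722;60 15.4 -32.3 -6 -0.0722;60 15.4 -32.3 -6 -0.0722;60 15.4 -32.3 -6 -0.0722;60 15.4 -32.3 -6 -0.0722;60 15.4 -32.3 0 -0.0722")

```text
time_s: 1.87
tcp_pos: [491.2, -50.2, 196.7]
tcp_rot: [-2.406, -2.019, 0.001]
force: [0.6, 0.4, 0.4]
grip_width: 0.688
grip_force: 0.0
```

```bash
python3 - <<'E'
from h import *
d=grab('wrist','w1.png');s=r.sense();print(s['tcp_pos'],s['tcp_rot'],s['joint_pos'],s['time_s'])
R=cv2.Rodrigues(s['tcp_rot'])[0];print('ty ang',np.degrees(np.arctan2(R[1,1],R[0,1])),R[:,2])
h=cv2.cvtColor(d['color'],cv2.COLOR_RGB2HSV);H,S,V=cv2.split(h)
red=((H<5)|(H>172))&(S>170)&(V>80)
n,l,st,c=cv2.connectedComponentsWithStats(red.astype(np.uint8))
for i in range(1,n):
    if st[i,4]>100:
        P=np.array([ray(d,p[0],96)[:2] for p in cv2.findContours((l==i).astype(np.uint8),0,2)[0][0]],np.float32)
        print(c[i],st[i],cv2.minAreaRect(P))
E
```

```text
[493.21713722 -56.87912934 197.57712687] [ 2.41559337e+00  2.00346684e+00 -7.49766793e-04] [-0.59634871  0.06022052  0.64749874  1.87376354 -0.03576961  1.21811287
 -0.12341221] 1.9167
ty ang -10.655957816088412 [ 0.0017297  -0.00283398 -0.99999449]
[ 49.61505376 123.99139785] [ 28 118  43  15 465] ((341.9627685546875, 31.883066177368164), (9.801423072814941, 32.39866638183594), 72.04670715332031)
[255.26632302 187.60137457] [246 170  20  35 582] ((490.5688781738281, -46.81040954589844), (29.380695343017578, 15.666219711303711), 79.43821716308594)
[264.17990276 318.62820097] [ 180  305  163   24 3085] ((473.86090087890625, -173.32717895507812), (25.915508270263672, 153.36532592773438), 80.11397552490234)
```

View pics/w1.png

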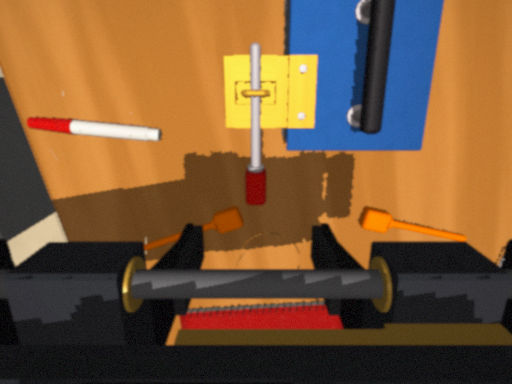

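The wrist view shows the red grip at (255,187), between the fingers' lines, with the pin running up through the staple at (257,93). Cast onto the grip's top plane, it measures 29x16 mm at (490.5,-47), which matches the model. I'll descend and close.

Request:
play_rows(moves="60 -1 1 0 0;60 0 0 -30 0;60 0 0 -30 0;60 0 0 -25 0;60 0 0 -15 0;60 0 0 -8 0;60 0 0 -4 0;60 0 0 0 0;60 0 0 0 0;60 0 0 0 0")

```text
time_s: 2.75
tcp_pos: [491.1, -47.3, 86.6]
tcp_rot: [2.402, 2.023, 0.003]
force: [0.8, 0.1, 0.2]
grip_width: 0.69
grip_force: 0.0
```

```bash
python3 - <<'E'
from h import *
s=r.sense();print(s['tcp_pos'],s['force'])
d=grab('wrist');h=cv2.cvtColor(d['color'],cv2.COLOR_RGB2HSV);H,S,V=cv2.split(h)
cv2.imwrite('pics/w2.png',cv2.cvtColor(d['color'],cv2.COLOR_RGB2BGR))
print(proj(d,[490.5,-47,96]), proj(d,s['tcp_pos']))
E
```

```text
[491.103603   -47.29278027  86.62601723] [0.78630787 0.14941605 0.24209921]
[255.40588009 258.95602858] [256.70744344 250.16479816]
```

View pics/w2.png

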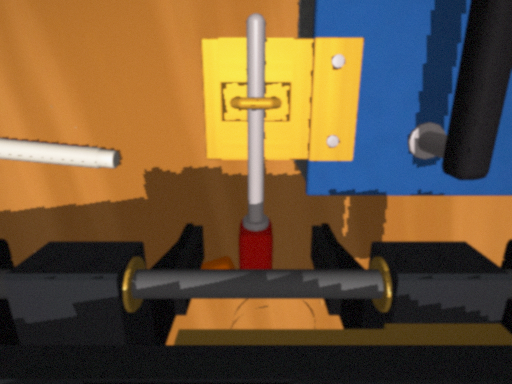

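The red grip at (255,245) lies between the pads, so I can close on it.

Request:
play_rows(moves="30 0 0 -1.5 0;15 0 0 0 0;5 0 0 0 0;5 0 0 0 0;5 0 0 0 0;5 0 0 0 0;5 0 0 0 0")

```text
time_s: 3.38
tcp_pos: [490.4, -47.5, 84.1]
tcp_rot: [2.403, 2.024, 0.0]
force: [0.5, -0.3, 0.7]
grip_width: 0.244
grip_force: 0.0
```

Request:
play_rows(moves="5 -0.9 -5 0 0;5 -1.7 -10 0 0;5 -1.7 -10 0 0;5 -1.7 -10 0 0;5 -1.7 -10 0 0;5 -1.7 -10 0 0;5 -1.7 -10 0 0;5 -1.7 -10 0 0;5 -1.7 -10 0 0;5 0 0 0 0")

```text
time_s: 4.22
tcp_pos: [475.4, -135.1, 84.2]
tcp_rot: [2.405, 2.02, -0.001]
force: [-0.1, 0.0, -1.0]
grip_width: 0.204
grip_force: 30.0
```

```bash
python3 - <<'E'
from h import *
s=r.sense();print(s['tcp_pos'],s['force'],s['grip_width'],s['grip_force'])
d=grab('side');i=cv2.resize(d['color'][130:260,190:320],None,fx=4,fy=4,interpolation=2)
cv2.imwrite('pics/d2.png',cv2.cvtColor(i,cv2.COLOR_RGB2BGR))
E
```

```text
[ 475.35165669 -135.05331001   84.2014304 ] [-0.06869988  0.02306738 -0.9589469 ] 0.2040606803646272 29.99946355819702
```

View pics/d2.png

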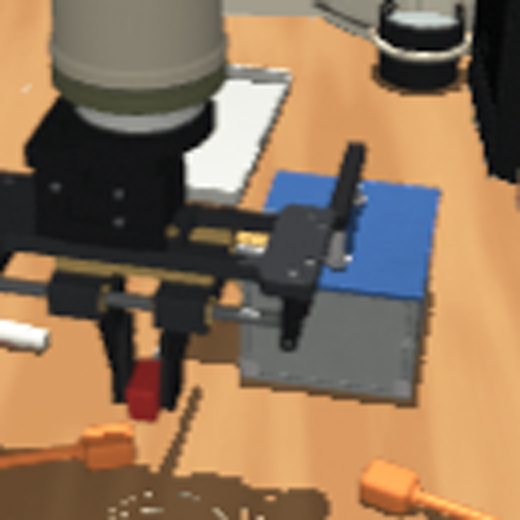

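The side view shows the red grip held in the pads at (145,390), well forward of the case. The lid is undisturbed and grip force is 30 N. Now I lift and carry the pin to the tray.

Request:
play_rows(moves="5 0 0 10 0;5 0 0 20 0;5 0 0 25 0;5 0 0 25 0;5 0 0 25 0;5 0 0 12 0;5 -0.5 10 0 0;5 -0.5 20 0 0;5 -0.5 28 0 0;5 -0.5 30 0 0")

```text
time_s: 5.1
tcp_pos: [473.8, -43.6, 202.1]
tcp_rot: [2.404, 2.022, 0.002]
force: [0.7, -0.3, -1.3]
grip_width: 0.204
grip_force: 30.0
```

Request:
play_rows(moves="5 -0.5 30 0 0;5 -0.5 30 0 0;5 -0.5 30 0 0;5 -0.5 30 0 0;5 -0.5 30 0 0;5 -0.5 30 0 0;5 -0.5 30 0 0;5 -0.5 30 0 0;5 -0.5 30 0 0;5 -0.5 26 0 0")

```text
time_s: 5.93
tcp_pos: [468.1, 254.4, 201.9]
tcp_rot: [-2.401, -2.026, -0.001]
force: [1.4, 0.5, -0.2]
grip_width: 0.205
grip_force: 30.0
```

Request:
play_rows(moves="5 -0.5 3 0 -0.01;5 0 0 -10 0;5 0 0 -20 0;5 0 0 -25 0;5 0 0 -25 0;5 0 0 -25 0;5 0 0 -20 0;5 0 0 -12 0;5 0 0 0 0;5 0 0 0 0")

```text
time_s: 6.77
tcp_pos: [468.5, 253.9, 64.3]
tcp_rot: [2.413, 2.011, -0.001]
force: [0.5, -0.2, 0.3]
grip_width: 0.202
grip_force: 30.0
```

```bash
python3 - <<'E'
from h import *
s=r.sense();print(s['tcp_pos'],s['force'],s['grip_width'],s['grip_force'])
a=grab('scene');b=grab('wrist')
i=cv2.resize(a['color'][110:230,140:260],None,fx=3.2,fy=3.2,interpolation=2)
i=np.hstack([i,cv2.resize(b['color'][:,60:450],(390,384))])
cv2.imwrite('pics/t1.png',cv2.cvtColor(i,cv2.COLOR_RGB2BGR))
E
```

```text
[468.46221183 253.88181084  64.29167006] [ 0.53967245 -0.23255759  0.25948156] 0.20240130538955836 29.999948143959045
```

View pics/t1.png

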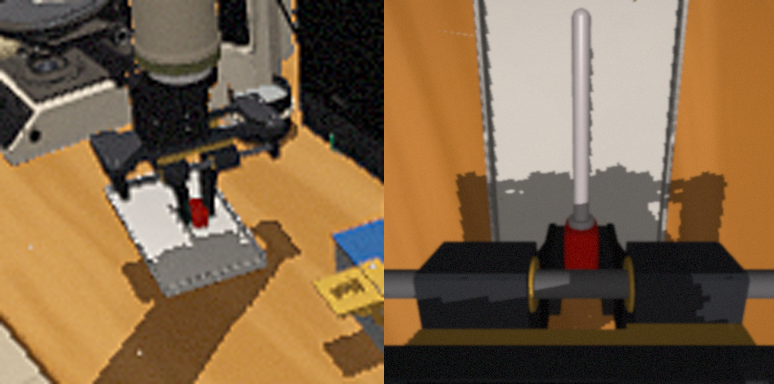

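The pin hangs over the middle of the tray, parallel to its long side (wrist crop: shank at x≈582, between the rims at 490 and 670). I'll lower it and watch the force.

Request:
play_rows(moves="5 0 0 -15 0;5 0 0 -15 0;5 0 0 -10 0;5 0 0 -4 0;5 0 0 -2 0;5 0 0 -1 0;5 0 0 0 0;5 0 0 0 0")

```text
time_s: 7.53
tcp_pos: [468.8, 255.4, 18.8]
tcp_rot: [-2.412, -2.011, -0.003]
force: [-5.1, -0.6, 9.4]
grip_width: 0.207
grip_force: 30.0
```

The pin has touched down (9 N). Release it.

Request:
play_rows(moves="22 0 0 0 0;26 0 0 0 0;32 0 0 0 0;38 0 0 0 0;40 0 0 0 0;40 0 0 0 0")

```text
time_s: 8.03
tcp_pos: [468.4, 254.5, 17.1]
tcp_rot: [2.413, 2.011, -0.0]
force: [-0.2, -0.3, -0.6]
grip_width: 0.439
grip_force: 0.0
```

Request:
play_rows(moves="40 0 0 10 0;40 0 0 20 0;40 0 0 35 0;40 0 0 40 0;40 0 0 40 0;40 0 0 35 0;40 0 -30 0 0;40 0 -40 0 0;40 0 -40 0 0;40 0 -40 0 0")

```text
time_s: 8.87
tcp_pos: [468.1, 102.8, 198.0]
tcp_rot: [2.413, 2.012, 0.002]
force: [0.6, -0.1, 0.3]
grip_width: 0.461
grip_force: 0.0
```

```bash
python3 - <<'E'
from h import *
s=r.sense();print(s['tcp_pos'],s['force'])
a=grab('scene');b=grab('wrist')
i=cv2.resize(a['color'][110:230,140:260],None,fx=3.2,fy=3.2,interpolation=2)
i=np.hstack([i,cv2.resize(b['color'][:,60:450],(390,384))])
cv2.imwrite('pics/t2.png',cv2.cvtColor(i,cv2.COLOR_RGB2BGR))
for n,d in(('s',a),('w',b)):
    H,S,V=cv2.split(cv2.cvtColor(d['color'],cv2.COLOR_RGB2HSV))
    red=((H<5)|(H>172))&(S>170)&(V>60)
    k,l,st,c=cv2.connectedComponentsWithStats(red.astype(np.uint8))
    for i in range(1,k):
        if st[i,4]>25: print(n,c[i],st[i],ray(d,c[i],18))
E
```

```text
[468.07468496 102.8279592  197.96282455] [ 0.57368679 -0.0676842   0.2647208 ]
s [202.1 185.7] [199 182   7   9  40] [466.74897775 251.28115234  18.        ]
s [499.5 214.5] [495 210  10  10  28] [1150.53268703 -476.69094573   18.        ]
s [190.13114754 246.55737705] [183 243  15   8  61] [284.36095045  23.11274131  18.        ]
s [309.70738479 293.16796224] [ 263  258   96   73 3602] [ 444.69250872 -311.21118598   18.        ]
w [224.52957746   9.09859155] [215   0  19  21 355] [467.58095122 247.31971339  18.        ]
w [111.64516129 240.62903226] [ 97 240  31   3  62] [289.61472626  41.31303689  18.        ]
```

View pics/t2.png

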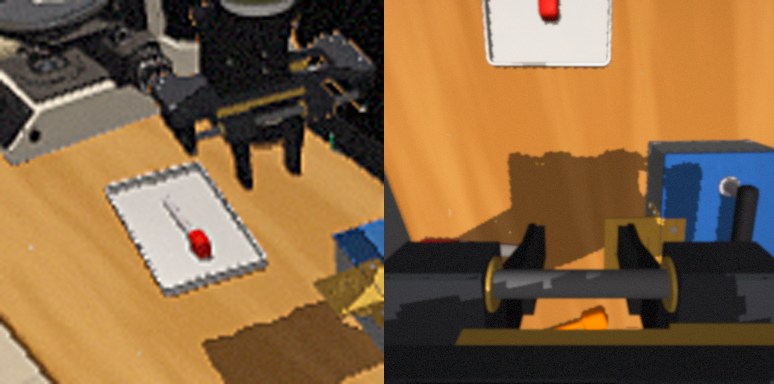

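The pin is flat in the tray, lengthwise, with its grip at (467,251), so its middle is close to the tray's centre. Next I move over the lid handle.

Request:
play_rows(moves="40 20 -12 0 0;40 30 -18 0 0;40 30 -18 0 0;40 28 -17 0 0;40 12 -8 0 0.005;40 0 0 0 0;40 0 0 0 0")

```text
time_s: 9.55
tcp_pos: [588.5, 31.2, 197.1]
tcp_rot: [2.409, 2.016, -0.001]
force: [-0.5, 0.5, 0.1]
grip_width: 0.458
grip_force: 0.0
```

```bash
python3 - <<'E'
from h import *
s=r.sense();print(s['tcp_pos'])
b=grab('wrist','w3.png')
H,S,V=cv2.split(cv2.cvtColor(b['color'],cv2.COLOR_RGB2HSV))
m=((H>100)&(H<125)&(S>110)&(V>60)).astype(np.uint8)
c=np.vstack(cv2.findContours(m,0,2)[0]);P=np.array([ray(b,p[0],81)[:2] for p in c],np.float32)
print(cv2.minAreaRect(P))
for y in(5,15):print('handle top/pt',y,proj(b,[588+.1685*y,30+.986*y,121]))
print(proj(b,s['tcp_pos']))
for v in range(60,240,20):
    k=np.where(V[v]<50)[0];k=k[(k>180)&(k<330)];print(v,(k.min(),k.max(),ray(b,(k.mean(),v),121)[:2].round(1)) if len(k) else 0)
E
```

```text
[588.54525992  31.1877308  197.10902499]
((588.3900756835938, 33.549076080322266), (131.72146606445312, 112.05775451660156), 80.2962417602539)
handle top/pt 5 [256.4683687  196.39222349]
handle top/pt 15 [256.35680176 183.58854829]
[256.73863111 250.21065433]
60 0
80 0
100 0
120 0
140 (np.int64(249), np.int64(264), array([596.6,  76.5]))
160 (np.int64(249), np.int64(264), array([594.2,  62.2]))
180 (np.int64(248), np.int64(265), array([591.1,  47.5]))
200 (np.int64(248), np.int64(265), array([588.4,  32.1]))
220 (np.int64(249), np.int64(265), array([585.9,  16. ]))
```

View pics/w3.png

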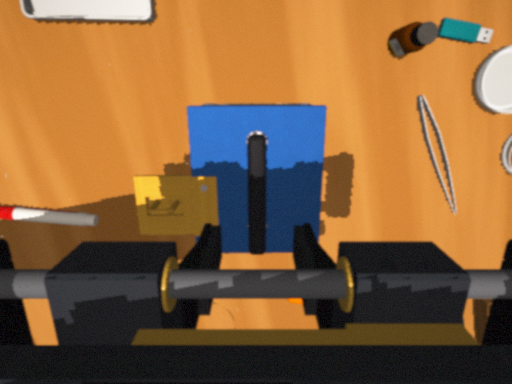

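The wrist view shows the handle at columns 249–265, centred between the fingers at 257. Its axis passes through (588.4,32), so the tool is right above it. I'll descend and grip.

Request:
play_rows(moves="40 0 0.5 -20 0;40 0 0 -25 0;40 0 0 -25 0;40 0 0 -12 0;40 0 0 -6 0;40 0 0 -3 0;40 0 0 0 0;20 0 0 0 0;5 0 0 0 0;5 0 0 0 0")

```text
time_s: 10.43
tcp_pos: [588.9, 32.1, 107.1]
tcp_rot: [2.408, 2.017, 0.002]
force: [-0.5, 0.9, 1.2]
grip_width: 0.314
grip_force: 0.0
```

Request:
play_rows(moves="5 0 0 0 0;5 0 0 0 0;5 0 0 0 0;5 0 0 0 0")

```text
time_s: 10.77
tcp_pos: [588.6, 32.0, 106.4]
tcp_rot: [2.408, 2.017, 0.001]
force: [-0.6, 0.5, 3.7]
grip_width: 0.159
grip_force: 30.0
```

Request:
play_rows(moves="5 0 0 3 0;5 0 0 6 0;5 0 0 9 0;5 0 0 12 0;5 0 0 15 0;5 0 0 18 0;5 0 0 18 0;5 0 0 15 0;5 0 0 8 0;5 0 0 0 0")

```text
time_s: 11.6
tcp_pos: [589.4, 32.0, 212.7]
tcp_rot: [2.407, 2.016, 0.005]
force: [-0.1, 0.5, -2.3]
grip_width: 0.159
grip_force: 30.0
```

The lid is gripped and lifted; the load reads about 2.3 N. Next is the carry to (456,-305).

Request:
play_rows(moves="5 -3 -7 0 0;5 -6 -15 0 0;5 -9 -23 0 0;5 -10 -26 0 0;5 -10 -26 0 0;5 -10 -26 0 0;5 -10 -26 0 0;5 -10 -26 0 0;5 -10 -26 0 0;5 -10 -26 0 0")

```text
time_s: 12.43
tcp_pos: [498.0, -197.4, 209.1]
tcp_rot: [-2.409, -2.015, 0.002]
force: [-0.3, -0.0, -3.8]
grip_width: 0.157
grip_force: 30.0
```

Request:
play_rows(moves="5 -10 -26 0 0;5 -10 -26 0 0;5 -10 -25 0 0;5 -8 -17 0 0;5 -5 -11 0 0;5 -2 -5 0 0;5 0 0 0 0;5 0 0 -10 0;5 0 0 -20 0;5 0 0 -25 0")

```text
time_s: 13.27
tcp_pos: [456.5, -304.1, 154.6]
tcp_rot: [2.405, 2.019, 0.003]
force: [0.8, -0.1, -3.2]
grip_width: 0.156
grip_force: 30.0
```

Request:
play_rows(moves="5 0 0 -25 0;5 0 0 -25 0;5 0 0 -15 0;5 0 0 -10 0;5 0 0 -5 0;5 0 0 0 0;5 0 0 0 0")

```text
time_s: 13.85
tcp_pos: [455.8, -305.0, 75.5]
tcp_rot: [2.407, 2.018, 0.001]
force: [0.9, -0.5, -2.2]
grip_width: 0.156
grip_force: 30.0
```

```bash
python3 - <<'E'
from h import *
s=r.sense();print(s['tcp_pos'],s['force'],s['grip_width'],s['grip_force'])
a=grab('scene');b=grab('side')
i=np.hstack([cv2.resize(d['color'][y:y+160,x:x+160],None,fx=2.4,fy=2.4,interpolation=2) for d,x,y in((a,230,190),(b,130,210))])
cv2.imwrite('pics/n1.png',cv2.cvtColor(i,cv2.COLOR_RGB2BGR))
E
```

```text
[ 455.82390527 -304.95047464   75.54941348] [ 0.88844478 -0.45506641 -2.18921689] 0.1559491376938986 29.999777069315314
```

View pics/n1.png

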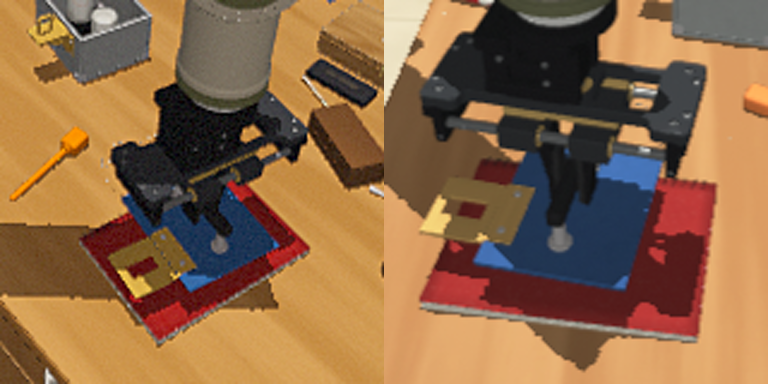

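The lid hangs level over the middle of the notebook, with the hasp towards the robot. I'll lower it gently.

Request:
play_rows(moves="5 0 0 -10 0;5 0 0 -8 0;5 0 0 -4 0;5 0 0 -2 0;5 0 0 -1.5 0;5 0 0 -1.5 0;5 0 0 0 0;5 0 0 0 0")

```text
time_s: 14.62
tcp_pos: [455.4, -305.1, 48.2]
tcp_rot: [2.408, 2.017, 0.0]
force: [0.8, 0.4, -3.2]
grip_width: 0.155
grip_force: 30.0
```

Not on the surface yet, so I'll go down in 1 mm steps.

Request:
play_rows(moves="5 0 0 -1 0;5 0 0 -1 0;5 0 0 0 0;5 0 0 0 0")

```text
time_s: 14.95
tcp_pos: [455.3, -304.9, 46.0]
tcp_rot: [-2.408, -2.018, -0.0]
force: [1.1, -0.6, -2.7]
grip_width: 0.159
grip_force: 30.0
```

Request:
play_rows(moves="5 0 0 -1 0;5 0 0 -1 0;5 0 0 0 0;5 0 0 0 0")

```text
time_s: 15.28
tcp_pos: [455.5, -305.0, 44.6]
tcp_rot: [-2.408, -2.018, -0.001]
force: [-2.4, 3.0, 5.5]
grip_width: 0.159
grip_force: 30.0
```

The lid is down. Release it and retreat.

Request:
play_rows(moves="18 0 0 0 0;22 0 0 0 0;28 0 0 0 0;34 0 0 0 0;40 0 0 0 0;40 0 0 0 0;40 0 0 0 0")

```text
time_s: 15.87
tcp_pos: [455.4, -305.0, 44.1]
tcp_rot: [2.408, 2.018, 0.0]
force: [-0.0, 0.9, 0.0]
grip_width: 0.443
grip_force: 0.0
```

Request:
play_rows(moves="40 0 0 8 0;40 0 0 20 0;40 0 0 30 0;40 0 0 35 0;40 0 0 35 0;40 0 0 30 0;40 0 0 15 0;40 0 0 0 0;40 0 0 0 0;40 0 0 0 0")

```text
time_s: 16.7
tcp_pos: [455.0, -304.7, 216.5]
tcp_rot: [-2.407, -2.017, 0.0]
force: [-0.3, 0.5, -0.3]
grip_width: 0.461
grip_force: 0.0
```

```bash
python3 - <<'E'
from h import *
print(r.sense()['tcp_pos'],r.sense()['grip_width'])
for n in('scene','side'):
    d=grab(n)
    H,S,V=cv2.split(cv2.cvtColor(d['color'],cv2.COLOR_RGB2HSV))
    m=((H>100)&(H<125)&(S>110)&(V>60)).astype(np.uint8)
    k,l,st,c=cv2.connectedComponentsWithStats(m)
    p=proj(d,[456,-305,22]);i=min([i for i in range(1,k) if st[i,4]>300],key=lambda i:np.hypot(*(c[i]-p)))
    q=max(cv2.findContours((l==i).astype(np.uint8),0,2)[0],key=cv2.contourArea)
    print(n,st[i],cv2.minAreaRect(np.array([ray(d,x[0],23)[:2] for x in q],np.float32)))
    red=((H<5)|(H>172))&(S>170)&(V>60);k,l,st,c=cv2.connectedComponentsWithStats(red.astype(np.uint8))
    print([ray(d,c[i],18).round() for i in range(1,k) if 20<st[i,4]<200])
E
```

```text
[ 454.99764829 -304.70606862  216.45905514] 0.46057206759162156
scene [ 280  265   64   54 1360] ((451.5691833496094, -306.1352844238281), (134.2429962158203, 112.6111831665039), 80.13371276855469)
[array([467., 252.,  18.]), array([1076., -429.,   18.]), array([1150., -477.,   18.]), array([284.,  23.,  18.]), array([ 370., -310.,   18.])]
side [ 169  278   77   64 2632] ((457.74249267578125, -308.79412841796875), (133.7789306640625, 112.40959930419922), 79.9529800415039)
[array([291.,  19.,  18.]), array([ 373., -311.,   18.])]
```

The lid lies flat on the notebook: it measures 134x112 mm and is about 3 mm off centre. The pin is still in the tray and the gripper touches nothing, so I'm handing in.

```bash
python3 -c "
from cell import r
print(r.hand_in())"
```

```text
the job is handed in; nothing more can be done
None
```

I handed the job in with the pin lying lengthwise in the middle of the tray and the lid flat, right way up, about 3 mm off the notebook's middle; nothing was dropped, it took about 17 s of robot time, and no verdict came back.

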